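Feel the gap under a puzzle stick with the right feeler gauge

ROBOT

A 6-joint arm with a two-finger parallel gripper is mounted at the origin on the work surface. World frame = base frame: x ahead of the robot, y to its left, z up, the work surface at z = 0. Lengths are in m, angles in rad, forces in N, time in s.
With the tool pointing down it reaches from about 0.35 to 0.85 m from the base axis. Payload 8.1 kg.
Tool frame: the origin (TCP) lies between the finger pads; the fingertips stand 11 mm ahead of it and the grasp point (between the pads) lies 8 mm behind it (robot.tips_ahead is the distance from the TCP to the fingertips, in m); z points along the fingers, y is the line along which they close (so a half turn about z gives the same grasp; the last joint's range is limited). The gripper opens to 93 mm and grips with 3 to 60 N. Pads are 15 mm wide; open, the fingers measure 128 mm over their backs; the gripper's body (75 mm by 188 mm) begins 65 mm behind the grasp point.
Start: joints at [-1.358, 0.13, 1.488, -0, 1.523, -0.085], TCP at [0.176, -0.574, 0.23] pointing down, gripper open.
Joint ranges: [-2.96, 2.96], [-0.89, 2.26], [0.02, 2.5], [-1.34, 4.48], [0, 2.73], [-2.66, 2.66]. Speed limits (rad/s): [2.39, 2.39, 2.79, 3.14, 3.14, 3.14].

INTERFACE

Orientations are given as a rotation vector (axis times angle).
In Python, from plant import robot gives the robot as it stands. The module is installed in compiled form; this text tells all that it offers.
- The arm moves only by the tool move_arm, never from a script. Its argument "deltas" is one flat list of numbers, 7 for each row, row after row: the shift along the tool's x, y, z in m, then the turn, a rotation vector about the tool's x, y, z in rad, then the opening, from 0 (shut) to 1 (fully open). A call has 1 to 12 rows; each row is the pose to reach, as a shift and turn from the pose commanded when the call began, along the tool's axes at that moment; what a row does not reach only later rows make up. A row lasts 1/8 s, in which the tool goes at most 62.5 mm and 10.7 degrees, less where a joint would pass 70% of its speed; a pose out of reach is approached as far as the arm can. A call with a gripper value outside its range is refused whole. The fingers move at their own pace and stop on an object; "squeeze" is the grip in N (left out, the last holds). Time passes only in rows, so rows that repeat a pose let the fingers close. It gives the time, the measured TCP pose, the force, the opening and the grip force at its end, in the units of the state.
- robot.read_state(): the state, without advancing time (a new reading comes with each control period).
- robot.read_camera(name): name is "scene" or "top"; returns (picture, depth): 480x640x3 uint8, red, green, blue; 480x640 float32, m along the optical axis (not along the pixel's ray), 0 where there is no reading.
- robot.camera_model(name): a dict with "K" (3x3 intrinsics, pixels), "R" (3x3) and "t" (3): a world point X has camera coordinates R X + t. Camera axes: x right, y down, z forward; pixel columns grow to the right and rows downward; lengths in m; the calibration is good to about 2 mm. A picture is of the moment at which its call begins. camera_model takes no time and is no camera call.
- robot.close_job(): hands the job in; it is judged then, once.
Trained networks look in the newest picture that a camera, given by its name, has taken for a name from the list of things; names that differ only in an ending like _2 or _b are one class to them, and where a whole thing is asked for, a point or a joint stands for the part that bears it (a point fixed in the world has none). Each returns a list of dicts, best first, with "confidence" (0 to 1); they miss things now and then, are a little off and sometimes report something else, mostly with a low value. They report only what shows in the picture. A call takes as long as a camera call. They do not tell look-alikes from the thing itself.
- robot.recognise(camera, label): "uv" ([column, row] in pixels, amid what is visible of it).
The state is a dict: "t": time; "q": joint angles; "dq": joint speeds; "joint_torque": joint torques, N m; "tool_pos": TCP position; "orientation": TCP orientation; "force": force on the tool from outside, world axes, zero at the start; "wrist_torque": the same for the moment, N m; "opening": finger opening in m; "gripper_force": force on a finger pad.
Only numpy, scipy, OpenCV 4.12 (cv2) and the standard library are available. Lean on these libraries where they do the work, as an engineer would, in place of code of your own. Each camera call takes 0.05 s, during which the arm holds its last target. There are 200 camera calls.

TASK

Pick up the green feeler gauge by its grip and slide its blade, flat on the table, in under the sprung wooden stick of the checking gate from the side with the blue ramp, so that it drags and lifts the stick a little. Push it straight through until its nose comes out behind the stick, then let go and leave it there; leave the yellow gauge where it lies.

Things in the scene. Friction and masses are not known exactly. Their poses are not given: they have to be found in the camera images.
- gauge_green: The gauge to use: dark blade 140 x 30 x 8 mm lying flat, rounded nose; near its rear an upright green grip 36 (x) by 20 (y), from z = 8 to 60 mm. Origin: underside, below the grip's middle. x along the blade: rear end at -20, nose tip at +120 mm; z up. About 0.14 kg. Pinch the grip across y, 35 to 45 mm above the table.
- gauge_yellow: The other gauge, too thin for this gap: same shape and axes with a yellow grip, but the blade is only 4 mm thick. Leave it alone.
- gate: Fixed gate: pale wooden stick (24 mm in x, 130 in y) between darker end posts 58 mm high (x -23 to 23). Origin: on the table under the stick's middle; the gauge goes in along +x, roughly away from the robot. Channel: y -36 to 36, floor = table; stick's underside 5.5 mm up, with a blue ramp in front (x -12 to -30) rising to 14 mm. Sprung down with 3 to 5 N: needs a 5 to 10 N push.
- bar (a joint): How far the stick is lifted, in m: 0 at rest, about 0.0025 when the green gauge is under it, 0.008 at most.
Things that resemble listed ones, but are neither listed nor needed, are in the scene too. Leave any purple look-alike of the gauge_green alone.

How it is judged:
By the outcome, as a careful person would: the job done as asked, in the order asked, and still so for the second after the job is handed in, with the robot touching nothing.
It also fails if it takes over 42 s, if anything falls off the work surface, if the arm or the gripper's body presses on something with over 40 N, if the wrist force passes 120 N, or if a joint passes its speed limit or range.

## Working session

There is one attempt and no reset: what is moved stays moved. The work goes in short steps, Python scripts to look and compute and a tool call to move; the robot and the scene stay as the last step left them, time stands still between calls to the robot, and variables do not carry over. Pictures are saved under pics/ and viewed, at most 10 in all, crops included, and the job is handed in when it is done.

Besides the shell and the picture viewer there is one more tool, called after ">>>" as name(argument=value, ...) on one line, values as JSON. move_arm: Moves the arm, as the interface text tells. Its arguments: {"type":"object","properties":{"deltas":{"type":"array","items":{"type":"number"}},"squeeze":{"type":"number"}},"required":["deltas"]}

```bash
mkdir -p pics
cat > h.py <<'E'
from plant import robot
import numpy as np, cv2
def world(cam,u,v,d):
    m=robot.camera_model(cam); K,R,t=map(np.array,(m["K"],m["R"],m["t"]))
    u,v,d=map(np.asarray,(u,v,d))
    c=np.stack([(u-K[0,2])/K[0,0]*d,(v-K[1,2])/K[1,1]*d,d],-1)
    return (c-t.ravel())@R
def cloud(cam,depth):
    v,u=np.mgrid[:480,:640]; return world(cam,u,v,depth)
E
python3 - <<'E'
from h import *
for c in("top","scene"):
    p,d=robot.read_camera(c); np.savez(c+"0.npz",p=p,d=d); cv2.imwrite(f"pics/{c}0.png",p[...,::-1])
    P=cloud(c,d)
    for l in("gauge_green","gauge_yellow","gate","bar"):
        for r in robot.recognise(c,l)[:4]:
            u,v=map(int,r["uv"]); print(c,l,r["confidence"],u,v,P[v,u].round(3),p[v,u])
s=robot.read_state(); print(s["t"],s["tool_pos"],s["orientation"],s["force"],s["opening"])
E
```

```text
top gauge_green 0.75 172 324 [0.29  0.37  0.008] [107  51 127]
top gauge_green 0.69 216 242 [0.464 0.284 0.008] [66 66 66]
top gauge_yellow 0.73 466 215 [ 0.53  -0.246  0.008] [64 65 65]
top gate 0.84 377 156 [ 0.65  -0.055  0.027] [150 136  86]
top gate 0.49 216 241 [0.467 0.285 0.007] [65 66 65]
top bar 0.58 377 162 [ 0.642 -0.057  0.01 ] [49 51 68]
scene gauge_green 0.88 403 326 [0.462 0.288 0.01 ] [49 51 48]
scene gauge_green 0.72 339 283 [0.458 0.13  0.007] [72 50 82]
scene gauge_green 0.63 488 293 [0.291 0.379 0.009] [69 41 85]
scene gate 0.65 204 294 [ 0.657 -0.051  0.028] [115  95  62]
scene bar 0.83 209 293 [ 0.65  -0.044  0.029] [110  92  55]
0.5 [ 0.17606899 -0.57358421  0.22961222] [-3.10680384e+00 -4.66072852e-01  5.98912414e-07] [-0.45175292 -0.78708506  0.25445902] 0.09285079138424984
```

View pics/top0.png

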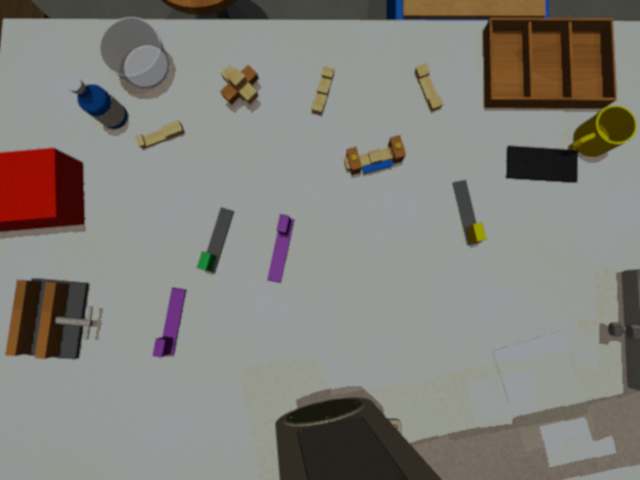

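View pics/scene0.png

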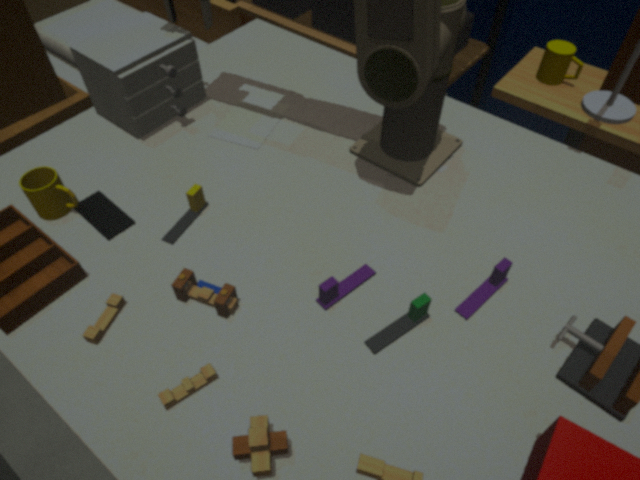

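Top picture: the green-gripped gauge has its grip at (207,261) and its nose at about (227,210). Two purple look-alikes are at (172,324) and (281,247), the yellow gauge is at (466,215), and the gate is at (377,156) with its blue ramp on the near side. Only (207,261) has a green grip and a dark blade, so that is the one. I'll confirm it in a crop and measure.

Run:
```python
from h import *
z=np.load("top0.npz"); p,d=z["p"],z["d"]; P=cloud("top",d)
a=cv2.resize(p[190:290,160:310],None,fx=5,fy=5,interpolation=cv2.INTER_CUBIC)[:, :, ::-1][:500,:750]
b=cv2.resize(p[120:190,330:420],None,fx=5,fy=5,interpolation=cv2.INTER_CUBIC)[...,::-1]
im=np.zeros((580,800,3),np.uint8); im[:300,:450]=cv2.resize(a,(450,300)); im[:350,450:800]=cv2.resize(b,(450,350))[:,:350]
im[310:580,:400]=cv2.resize(b,(400,270))
cv2.imwrite("pics/crop0.png",im[:, :])
h=cv2.cvtColor(p,cv2.COLOR_RGB2HSV).astype(int)
def box(m,name,zl=None):
    Q=P[m]; 
    if zl: Q=Q[(Q[:,2]>zl[0])&(Q[:,2]<zl[1])]
    r=cv2.minAreaRect((Q[:,:2]*1000).astype(np.float32)); 
    c=Q[:,:2]-Q[:,:2].mean(0); w,V=np.linalg.eigh(c.T@c); ax=V[:,1]
    print(name,len(Q),"rect",np.round(r[0],1),np.round(r[1],1),round(r[2],1),"z",np.percentile(Q[:,2],[5,50,95]).round(4),"ax deg",np.degrees(np.arctan2(ax[1],ax[0])).round(1),"mean",Q.mean(0).round(4))
    return Q
M=np.zeros((480,640),bool); M[195:285,190:245]=1
g=M&(h[...,0]>40)&(h[...,0]<80)&(h[...,1]>120)
box(g,"green grip all"); box(g,"green grip top",(.05,.07))
bl=M&~g&(p.max(2)<100); box(bl,"blade all");box(bl,"blade",(.004,.014))
G=np.zeros((480,640),bool); G[125:185,335:415]=1
box(G&(h[...,0]>95)&(h[...,0]<130)&(h[...,1]>140),"blue")
Q=box(G&(P[...,2]>.05),"posts top")
y0=Q[:,1].mean()
for n,s in(("L",Q[:,1]>y0),("R",Q[:,1]<y0)):
    r=cv2.minAreaRect((Q[s][:,:2]*1000).astype(np.float32)); print(n,r,Q[s].mean(0))
box(G&(P[...,2]>.02)&(P[...,2]<.045),"stick")
z=np.load("scene0.npz"); p,d=z["p"],z["d"]; P=cloud("scene",d); h=cv2.cvtColor(p,cv2.COLOR_RGB2HSV).astype(int)
M=np.zeros((480,640),bool); M[280:365,355:440]=1
g=M&(h[...,0]>40)&(h[...,0]<80)&(h[...,1]>120); print("scene");box(g,"grip");box(g,"top",(.055,.07))
bl=M&~g&(p.max(2)<90); box(bl,"blade",(.004,.014))
G=np.zeros((480,640),bool); G[255:325,160:250]=1
Q=box(G&(P[...,2]>.054),"posts"); y0=Q[:,1].mean()
for s in(Q[:,1]>y0,Q[:,1]<y0): print(cv2.minAreaRect((Q[s][:,:2]*1000).astype(np.float32)),Q[s].mean(0))
box(G&(P[...,2]>.02)&(P[...,2]<.045),"stick")
```

```text
green grip all 234 rect [421.9 294.6] [19.3 33.5] 75.7 z [0.0205 0.0576 0.0624] ax deg 163.5 mean [0.4208 0.2915 0.0506]
green grip top 162 rect [422.1 294.9] [18.6 33.5] 74.6 z [0.0533 0.0589 0.0627] ax deg 163.4 mean [0.4214 0.2937 0.0587]
blade all 743 rect [451.7 159. ] [285.4 140.3] 82.3 z [0.0035 0.0074 0.0111] ax deg 176.5 mean [0.4775 0.2763 0.0144]
blade 669 rect [469.  282.1] [ 30. 138.] 74.7 z [0.0049 0.0075 0.0106] ax deg 168.0 mean [0.4805 0.2779 0.0076]
blue 203 rect [514.5  -6.7] [ 55.4 305.2] 67.1 z [0.0095 0.0147 0.0186] ax deg 138.5 mean [ 0.6309 -0.0564  0.0194]
posts top 408 rect [544.1   2.6] [114.6 346.8] 64.0 z [0.0503 0.0523 0.0604] ax deg 150.3 mean [ 0.639  -0.0468  0.0973]
L ((512.7516479492188, 2.264890670776367), (33.1329231262207, 301.5743713378906), 86.88265991210938) [ 0.61433036 -0.00231352  0.13859137]
R ((664.8038330078125, -95.10960388183594), (46.04503631591797, 21.70488739013672), 16.47442054748535) [ 0.6656037  -0.09488713  0.05268659]
stick 318 rect [648.4 -51.7] [ 50.8 130.3] 17.2 z [0.0206 0.0269 0.0401] ax deg 105.3 mean [ 0.6465 -0.0452  0.
[... 158 characters left out ...]
.3] 76.1 z [0.0581 0.0607 0.0628] ax deg 165.4 mean [0.426  0.2957 0.0606]
blade 965 rect [456.1 223.8] [151.3 139.7] 74.8 z [0.0058 0.0088 0.0114] ax deg -176.7 mean [0.4818 0.2724 0.0088]
posts 205 rect [762.4 194.5] [650.  101.1] 66.3 z [0.0542 0.0554 0.8369] ax deg 63.2 mean [ 0.678  -0.0038  0.1245]
((794.3792114257812, 224.8732147216797), (571.5416259765625, 34.741432189941406), 56.11506652832031) [0.73278541 0.1420428  0.29009551]
((654.2031860351562, -52.72397994995117), (44.911216735839844, 110.11966705322266), 16.113622665405273) [ 0.65535766 -0.06410184  0.05595903]
stick 629 rect [650.7 -48.3] [ 51.8 123.3] 15.9 z [0.0205 0.0284 0.042 ] ax deg 105.8 mean [ 0.655  -0.0436  0.0292]
```

View pics/crop0.png

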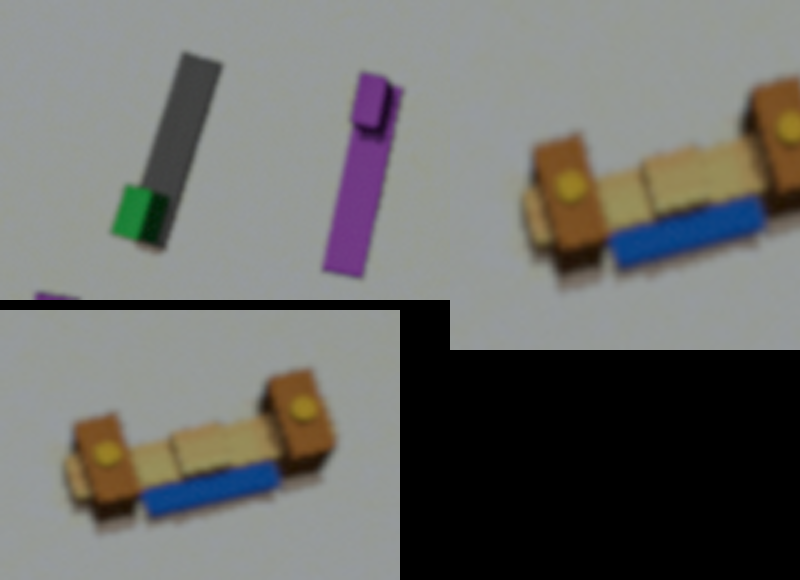

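The crop confirms it: green grip on a dark blade, with the purple piece beside it being a different thing. The gate's ramp faces the robot. Next I'll refine the gate pose and work out the tool shifts.

```bash
cat >> h.py <<'E'
from scipy.spatial.transform import Rotation as Ro
def goal(x,y,z,yaw_deg):
    """shift (tool axes) and turn to reach TCP pose with tool-y along gauge y (blade yaw given)"""
    s=robot.read_state(); R0=Ro.from_rotvec(s["orientation"]); best=None
    for k in(0,180):
        R1=Ro.from_euler("z",yaw_deg+k,degrees=True)*Ro.from_euler("x",180,degrees=True)
        r=(R0.inv()*R1).as_rotvec()
        if best is None or np.linalg.norm(r)<np.linalg.norm(best): best=r
    print("shift",(R0.inv().apply(np.array([x,y,z])-s["tool_pos"])).round(4),"turn",best.round(4),"deg",np.degrees(np.linalg.norm(best)).round(1),"q",np.round(s["q"],2),"t",s["t"])
E
python3 - <<'E'
from h import *
for c,B in(("top",(125,185,335,415)),("scene",(255,325,160,250))):
    z=np.load(c+"0.npz"); p,d=z["p"],z["d"]; P=cloud(c,d); h=cv2.cvtColor(p,cv2.COLOR_RGB2HSV).astype(int)
    G=np.zeros((480,640),bool); G[B[0]:B[1],B[2]:B[3]]=1; G&=d>0
    near=np.hypot(P[...,0]-.65,P[...,1]+.05)<.1
    Q=P[G&near&(P[...,2]>.048)&(P[...,2]<.066)]
    m=Q[:,1]>-.05
    for s in(m,~m):
        if s.sum()>9: r=cv2.minAreaRect((Q[s][:,:2]*1000).astype(np.float32)); print(c,"post",s.sum(),np.round(r[0],1),np.round(r[1],1),round(r[2],1),Q[s].mean(0).round(4))
    Q=P[G&near&(P[...,2]<.04)&(h[...,0]>95)&(h[...,0]<130)&(h[...,1]>140)]
    if len(Q)>9: r=cv2.minAreaRect((Q[:,:2]*1000).astype(np.float32)); print(c,"blue",len(Q),np.round(r[0],1),np.round(r[1],1),round(r[2],1),Q.mean(0).round(4))
goal(.4225,.295,.18,-15.2)
E
```

```text
top post 233 [639.7  -4.9] [46.1 22.1] 16.1 [ 0.639  -0.005   0.0521]
top post 233 [665.  -95.6] [46.1 22.5] 16.2 [ 0.6644 -0.0952  0.0521]
top blue 202 [632.5 -57.6] [16.7 67.5] 16.5 [ 0.6322 -0.0568  0.0144]
scene post 256 [640.8  -6. ] [46.8 24.1] 14.2 [ 0.6418 -0.0049  0.0537]
scene post 248 [665.8 -96.3] [48.4 23. ] 15.4 [ 0.6674 -0.095   0.0536]
scene blue 82 [635.2 -65.5] [11.1 47. ] 15.1 [ 0.6344 -0.0663  0.0171]
shift [ 0.4905 -0.758   0.0496] turn [-0.      0.      0.5631] deg 32.3 q [-1.36  0.13  1.49  0.    1.52 -0.09] t 0.5
```

>>> move_arm(deltas=[0.042, -0.024, 0, 0, 0, -0.17, 1, 0.084, -0.048, 0, 0, 0, -0.34, 1, 0.126, -0.072, 0, 0, 0, -0.51, 1, 0.168, -0.096, 0, 0, 0, -0.68, 1, 0.21, -0.12, 0, 0, 0, -0.85, 1, 0.252, -0.144, 0, 0, 0, -1.02, 1, 0.294, -0.168, 0, 0, 0, -1.19, 1, 0.336, -0.192, 0, 0, 0, -1.36, 1, 0.38, -0.22, 0, 0, 0, -1.53, 1, 0.393, -0.278, 0, 0, 0, -1.7, 1, 0.405, -0.338, 0, 0, 0, -1.87, 1, 0.417, -0.398, 0, 0, 0, -2.04, 1])

```text
t: 2.0
tool_pos: [0.4576, -0.069, 0.2297]
orientation: [1.221, 2.894, 0.0]
force: [1.0, 0.6, -0.4]
opening: 0.0926
gripper_force: 0.0
```

```bash
python3 -c "
from h import *
print(robot.read_state()['tool_pos']);goal(.4225,.295,.12,-15.2)"
```

```text
[ 0.45762253 -0.06896594  0.2297474 ]
shift [0.2853 0.2288 0.1097] turn [ 3.000e-04  4.000e-04 -5.332e-01] deg 30.6 q [-0.26 -0.25  1.85  0.    1.54 -1.03] t 2.0
```

>>> move_arm(deltas=[0.036, 0.029, 0, 0, 0, -0.07, 1, 0.072, 0.058, 0, 0, 0, -0.14, 1, 0.108, 0.087, 0, 0, 0, -0.21, 1, 0.144, 0.115, 0.01, 0, 0, -0.28, 1, 0.18, 0.144, 0.03, 0, 0, -0.35, 1, 0.216, 0.173, 0.05, 0, 0, -0.42, 1, 0.25, 0.2, 0.07, 0, 0, -0.49, 1, 0.285, 0.229, 0.11, 0, 0, -0.533, 1, 0.285, 0.229, 0.11, 0, 0, -0.533, 1])

```text
t: 3.12
tool_pos: [0.4219, 0.2945, 0.1157]
orientation: [-0.417, -3.108, 0.006]
force: [-1.0, 0.1, 0.0]
opening: 0.0929
gripper_force: 0.0
```

```bash
python3 -c "
from h import *
goal(.4225,.295,.032,-15.2)
p,d=robot.read_camera('scene'); cv2.imwrite('pics/s1.png',cv2.resize(p[180:380,300:540],None,fx=3,fy=3,interpolation=2)[...,::-1])"
```

```text
shift [-0.0009  0.001   0.0837] turn [-0.0043 -0.0052 -0.0015] deg 0.4 q [ 0.51 -0.01  1.85  0.    1.31 -0.79] t 3.125
```

View pics/s1.png

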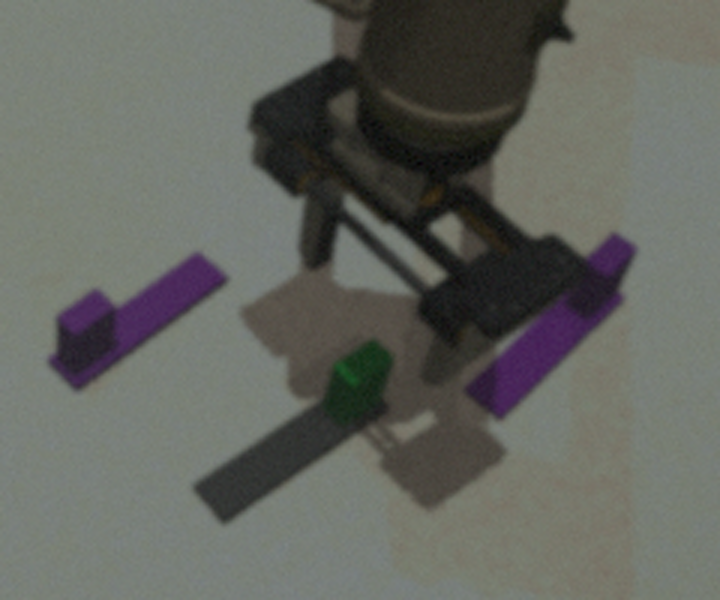

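The fingers straddle the green grip (crop pixel 355,385) and are clear of both purple pieces. Descending now.

>>> move_arm(deltas=[0, 0, 0.04, 0, 0, 0, 1, 0, 0, 0.075, 0, 0, 0, 1, 0, 0, 0.085, 0, 0, 0, 1, 0, 0, 0.085, 0, 0, 0, 1])

```text
t: 3.68
tool_pos: [0.4257, 0.2929, 0.0355]
orientation: [0.426, 3.112, 0.0]
force: [0.1, 0.2, 0.9]
opening: 0.0932
gripper_force: 0.0
```

>>> move_arm(deltas=[0, 0, 0.002, 0, 0, 0, 0.5, 0, 0, 0.002, 0, 0, 0, 0, 0, 0, 0.002, 0, 0, 0, 0, 0, 0, 0.002, 0, 0, 0, 0, 0, 0, 0.002, 0, 0, 0, 0, 0, 0, 0.002, 0, 0, 0, 0, 0, 0, 0.002, 0, 0, 0, 0, 0, 0, 0.002, 0, 0, 0, 0], squeeze=35)

```text
t: 4.68
tool_pos: [0.425, 0.2934, 0.0326]
orientation: [-0.424, -3.113, -0.0]
force: [0.2, 0.4, -1.6]
opening: 0.0202
gripper_force: 34.9
```

```bash
python3 -c "
from h import *
s=robot.read_state();print(s['tool_pos'],s['force'],s['wrist_torque'],s['opening'],s['gripper_force']);goal(.4225,.295,.12,-15.2)"
```

```text
[0.42498544 0.29340567 0.03259663] [ 0.22162696  0.37640528 -1.61307305] [ 0.05807879 -0.14944912  0.02839786] 0.02016249661755992 34.932963252067566
shift [ 0.0028  0.0009 -0.0874] turn [ 0.     -0.0001 -0.0055] deg 0.3 q [ 0.5   0.1   1.9   0.    1.14 -0.8 ] t 4.675
```

>>> move_arm(deltas=[0, 0, -0.01, 0, 0, 0, 0, 0, 0, -0.03, 0, 0, 0, 0, 0, 0, -0.06, 0, 0, 0, 0, 0, 0, -0.09, 0, 0, 0, 0, 0, 0, -0.1, 0, 0, 0, 0, 0, 0, -0.1, 0, 0, 0, 0])

```text
t: 5.42
tool_pos: [0.4254, 0.2935, 0.1331]
orientation: [0.424, 3.112, 0.001]
force: [-0.5, 0.3, -1.3]
opening: 0.0196
gripper_force: 34.9
```

Run:
```python
from h import *
s=robot.read_state();print(s['tool_pos'],s['force'],s['wrist_torque'],s['opening'])
goal(.479,-.099,.13,15.7)
p,d=robot.read_camera('scene'); cv2.imwrite('pics/s2.png',cv2.resize(p[180:380,300:540],None,fx=3,fy=3,interpolation=2)[...,::-1])
```

```text
[0.42539143 0.29354929 0.13314976] [-0.47394731  0.33882376 -1.29702874] [ 0.02655152 -0.13590835  0.03071002] 0.0195872621781918
shift [-0.1566 -0.3639  0.003 ] turn [ 0.0006  0.0012 -0.5448] deg 31.2 q [ 0.5  -0.03  1.83 -0.    1.34 -0.8 ] t 5.425
```

View pics/s2.png

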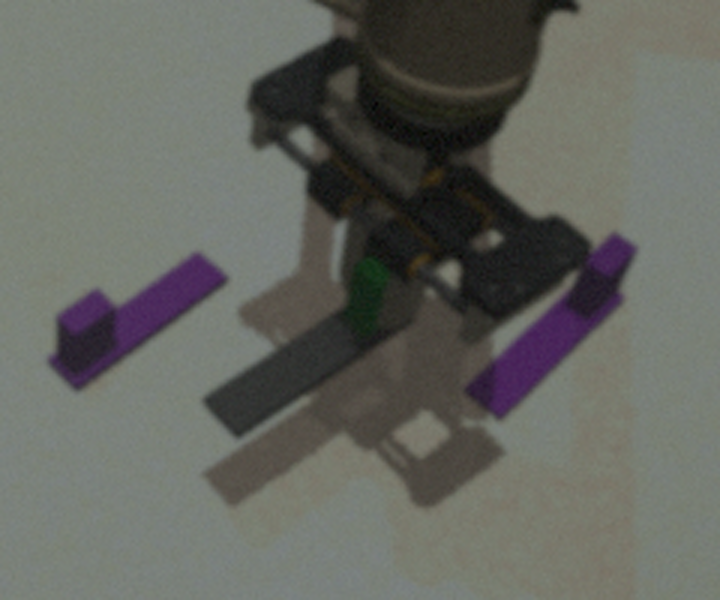

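The gauge hangs level in the grip (crop pixel 300,360). Carrying it to the gate.

>>> move_arm(deltas=[-0.014, -0.033, 0, 0, 0, -0.05, 0, -0.031, -0.073, 0, 0, 0, -0.11, 0, -0.047, -0.109, 0, 0, 0, -0.16, 0, -0.063, -0.146, 0, 0, 0, -0.22, 0, -0.079, -0.182, 0, 0, 0, -0.27, 0, -0.095, -0.218, 0, 0, 0, -0.33, 0, -0.11, -0.255, 0, 0, 0, -0.38, 0, -0.126, -0.291, 0, 0, 0, -0.44, 0, -0.141, -0.327, 0, 0, 0, -0.49, 0, -0.157, -0.364, 0, 0, 0, -0.545, 0, -0.157, -0.364, 0.02, 0, 0, -0.545, 0, -0.157, -0.364, 0.04, 0, 0, -0.545, 0])

```text
t: 6.98
tool_pos: [0.4779, -0.0998, 0.0904]
orientation: [0.427, -3.11, -0.002]
force: [0.0, 0.7, -1.2]
opening: 0.0193
gripper_force: 34.9
```

```bash
cat > m.py <<'E'
from h import *
import sys
s=robot.read_state();print(s['t'],s['tool_pos'],s['force'],s['wrist_torque'],s['opening'])
goal(.479,-.099,.034,15.7)
for c in("top","scene"):
    p,d=robot.read_camera(c); P=cloud(c,d); h=cv2.cvtColor(p,cv2.COLOR_RGB2HSV).astype(int)
    np.savez(c+sys.argv[1]+".npz",p=p,d=d)
    ok=(d>0)&(P[...,0]>.42)&(P[...,0]<.72)&(P[...,1]>-.17)&(P[...,1]<.05)
    m=ok&(p.max(2)<100)&(h[...,1]<60)&(P[...,2]<float(sys.argv[2]))&(P[...,2]>float(sys.argv[3]))
    n,l,st,_=cv2.connectedComponentsWithStats(m.astype(np.uint8)); 
    k=1+st[1:,4].argmax(); Q=P[l==k]; r=cv2.minAreaRect((Q[:,:2]*1000).astype(np.float32))
    u=np.array([.9627,.2706]); w=np.array([-.2706,.9627]); g=(Q[:,:2]-[.6525,-.0505])
    print(c,len(Q),np.round(r[0],1),np.round(r[1],1),round(r[2],1),"z",np.percentile(Q[:,2],[5,50,95]).round(4),"gate x",(g@u).min().round(4),(g@u).max().round(4),"gate y",np.percentile(g@w,[1,50,99]).round(4))
    cv2.imwrite(f"pics/{c}{sys.argv[1]}.png",cv2.resize(p[110:270,300:460] if c=="top" else p[220:360,140:340],None,fx=3.5,fy=3.5,interpolation=2)[...,::-1])
E
python3 m.py a .08 .02
```

```text
6.975 [ 0.47785589 -0.09978621  0.09044437] [ 0.01870179  0.65934092 -1.16195756] [ 0.07899488 -0.14580208  0.01093197] 0.019331620060754846
shift [-0.0014  0.0004  0.0564] turn [ 0.0014 -0.002  -0.0013] deg 0.2 q [-0.31 -0.06  1.94  0.    1.26 -2.15] t 6.975
top 121 [572.  -62.1] [17.9 42.4] 72.4 z [0.0615 0.0648 0.068 ] gate x -0.1026 -0.0669 gate y [-0.0072  0.0087  0.0158]
scene 715 [521.4 -87. ] [142.2  32.5] 15.6 z [0.0586 0.0634 0.0663] gate x -0.2072 -0.065 gate y [-0.0149  0.004   0.0163]
```

View pics/topa.png

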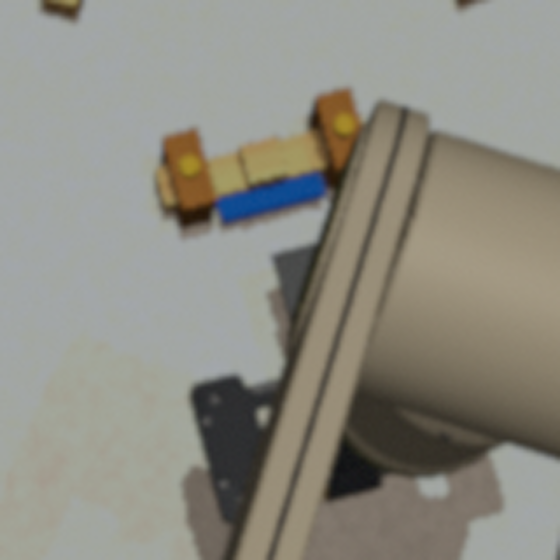

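Blade is at yaw 15.6°, centred to about 1 mm in the channel, with the nose 65 mm short of the stick's middle. Lowering to the table.

>>> move_arm(deltas=[0, 0, 0.02, 0, 0, 0, 0, 0, 0, 0.04, 0, 0, 0, 0, 0, 0, 0.052, 0, 0, 0, 0, 0, 0, 0.055, 0, 0, 0, 0, 0, 0, 0.055, 0, 0, 0, 0])

```text
t: 7.7
tool_pos: [0.4792, -0.0994, 0.038]
orientation: [-0.43, 3.112, -0.0]
force: [-0.4, -1.0, -1.6]
opening: 0.02
gripper_force: 34.9
```

>>> move_arm(deltas=[0, 0, 0.003, 0, 0, 0, 0, 0, 0, 0.005, 0, 0, 0, 0, 0, 0, 0.005, 0, 0, 0, 0])

```text
t: 8.07
tool_pos: [0.4789, -0.0994, 0.0327]
orientation: [-0.429, 3.112, 0.0]
force: [-0.2, 0.6, -1.7]
opening: 0.0195
gripper_force: 34.9
```

```bash
python3 m.py b .02 .003
```

```text
8.075 [ 0.47894681 -0.09935461  0.03267233] [-0.19340582  0.55866317 -1.68176582] [ 0.02410788 -0.10009736  0.00195186] 0.019540814073130457
shift [-0.0001  0.0003 -0.0013] turn [0.     0.     0.0002] deg 0.0 q [-0.31  0.03  1.98  0.    1.14 -2.15] t 8.075
top 89 [574.9 -61.2] [16.9 37.5] 72.3 z [0.005  0.0079 0.0104] gate x -0.097 -0.0656 gate y [-0.0054  0.0089  0.0157]
scene 648 [524.2 -88.4] [141.7  36.4] 17.3 z [0.0054 0.0093 0.0119] gate x -0.205 -0.0628 gate y [-0.0159  0.0016  0.015 ]
```

View pics/sceneb.png

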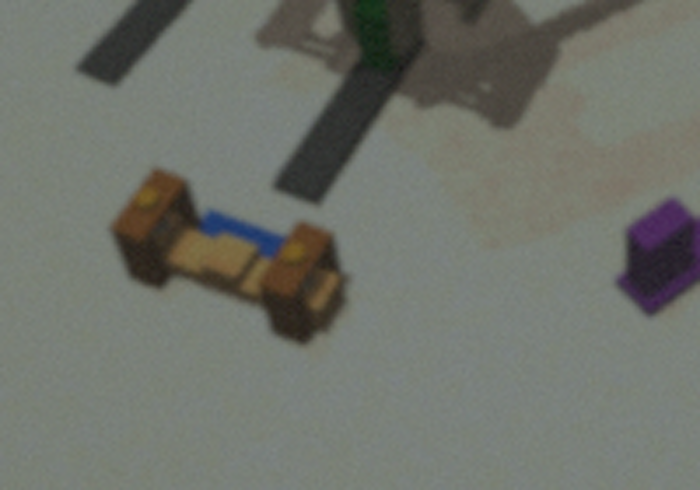

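The blade lies flat and in line with the gap, with its nose at crop pixel (300,190). Pushing it through along the tool's −x, with force checks.

>>> move_arm(deltas=[-0.004, 0, 0.001, 0, 0, 0, 0, -0.01, 0, 0.001, 0, 0, 0, 0, -0.016, 0, 0.001, 0, 0, 0, 0, -0.022, 0, 0.001, 0, 0, 0, 0, -0.028, 0, 0.001, 0, 0, 0, 0, -0.033, 0, 0.001, 0, 0, 0, 0, -0.038, 0, 0.001, 0, 0, 0, 0, -0.043, 0, 0.001, 0, 0, 0, 0, -0.048, 0, 0.001, 0, 0, 0, 0, -0.053, 0, 0.001, 0, 0, 0, 0, -0.058, 0, 0.001, 0, 0, 0, 0])

```text
t: 9.55
tool_pos: [0.5325, -0.0848, 0.0325]
orientation: [0.429, -3.106, 0.001]
force: [-18.9, -6.0, 19.2]
opening: 0.0203
gripper_force: 35.0
```

>>> move_arm(deltas=[0, 0, -0.001, 0, 0, 0, 0, 0, 0, -0.001, 0, 0, 0, 0])

```text
t: 9.8
tool_pos: [0.5338, -0.0841, 0.0325]
orientation: [0.429, -3.11, 0.0]
force: [-5.3, -2.2, 2.4]
opening: 0.0198
gripper_force: 35.0
```

```bash
python3 m.py c .02 .003
```

```text
9.8 [ 0.53375566 -0.08412588  0.0324711 ] [-5.34680116 -2.17648604  2.38914745] [-0.40633911  0.93972898 -0.13023037] 0.01984260159465767
shift [ 0.0567  0.0005 -0.0014] turn [ 0.0001 -0.0025 -0.    ] deg 0.1 q [-0.25  0.16  1.83 -0.    1.15 -2.09] t 9.8
top 6 [ 515.8 -101. ] [3.  6.3] 46.0 z [0.0056 0.008  0.0099] gate x -0.1462 -0.1424 gate y [-0.0135 -0.0117 -0.0082]
scene 504 [561.8 -84.5] [122.  52.] 10.5 z [0.0043 0.0091 0.0117] gate x -0.1561 -0.0357 gate y [-0.024   0.0009  0.0156]
```

View pics/scenec.png

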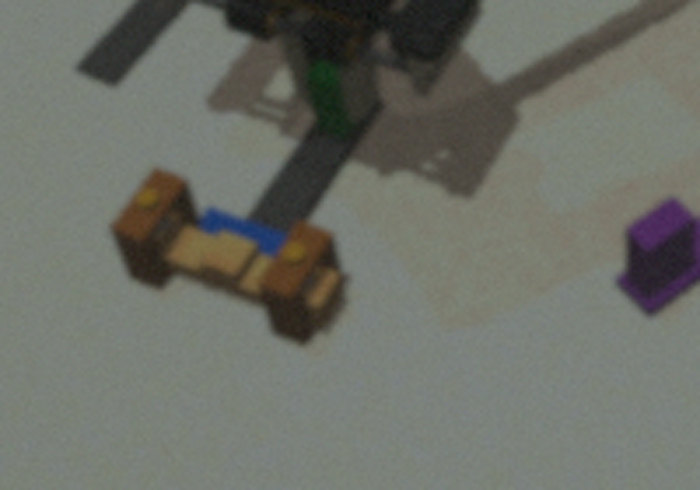

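The nose is under the ramp at crop pixel (270,220), and with the downward pressure eased the push is only about 6 N. Pushing on.

>>> move_arm(deltas=[-0.005, 0, 0, 0, 0, 0, 0, -0.01, 0, 0, 0, 0, 0, 0, -0.015, 0, 0, 0, 0, 0, 0, -0.02, 0, 0, 0, 0, 0, 0, -0.025, 0, 0, 0, 0, 0, 0, -0.03, 0, 0, 0, 0, 0, 0, -0.035, 0, 0, 0, 0, 0, 0, -0.04, 0, 0, 0, 0, 0, 0, -0.045, 0, 0, 0, 0, 0, 0, -0.05, 0, 0, 0, 0, 0, 0, -0.054, 0, 0, 0, 0, 0, 0, -0.054, 0, 0, 0, 0, 0, 0])

```text
t: 11.4
tool_pos: [0.5858, -0.0694, 0.0325]
orientation: [0.429, -3.109, 0.0]
force: [-6.0, -2.0, 3.8]
opening: 0.0196
gripper_force: 35.0
```

```bash
python3 m.py d .02 .003; python3 -c "
import numpy as np;from h import *
for n in 'cd':
    d=np.load(f'scene{n}.npz')['d'];P=cloud('scene',d);g=(P[...,:2]-[.6525,-.0505]);x=g@[.9627,.2706];y=g@[-.2706,.9627]
    m=(abs(x)<.008)&(abs(y)<.025)&(d>0)&(P[...,2]>.01);print(m.sum(),np.median(P[m][:,2]))"
```

```text
11.4 [ 0.58578877 -0.06938393  0.03248045] [-6.00151791 -1.95934165  3.82962346] [-0.31960411  0.97876747 -0.08172339] 0.01960416364175576
shift [ 0.1108  0.0004 -0.0012] turn [ 0.0003 -0.0027  0.0002] deg 0.2 q [-0.2   0.28  1.69 -0.    1.17 -2.05] t 11.4
top 26 [564.7 -75. ] [ 7.1 30.5] 20.3 z [0.0044 0.0074 0.0097] gate x -0.0946 -0.0864 gate y [-0.0148 -0.0005  0.0153]
scene 269 [682.  -46.2] [37.2 37.3] 14.7 z [0.0058 0.009  0.0119] gate x 0.0107 0.0481 gate y [-0.018  -0.0001  0.0145]
143 0.02980886172806187
200 0.030791245630016402
```

View pics/scened.png

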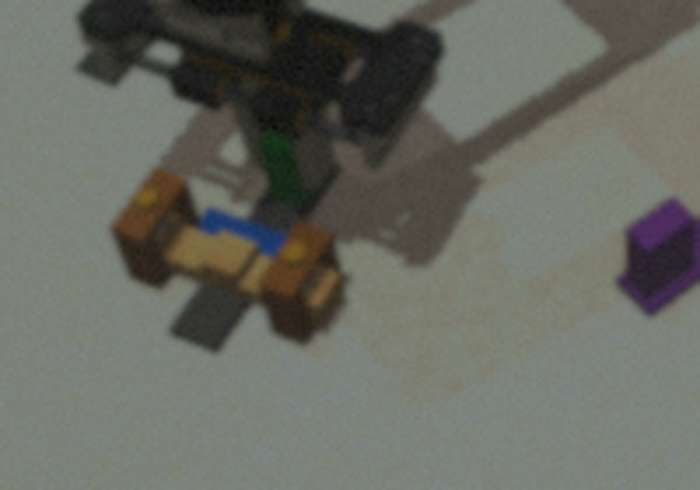

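The nose sticks out behind the stick at crop pixel (205,325), about 48 mm past the middle, and the stick is lifted. Releasing and going straight up.

>>> move_arm(deltas=[0, 0, 0, 0, 0, 0, 0.3, 0, 0, 0, 0, 0, 0, 0.6, 0, 0, 0, 0, 0, 0, 0.6, 0, 0, 0, 0, 0, 0, 0.6, 0, 0, -0.01, 0, 0, 0, 0.6, 0, 0, -0.03, 0, 0, 0, 0.6, 0, 0, -0.06, 0, 0, 0, 0.6, 0, 0, -0.1, 0, 0, 0, 0.6, 0, 0, -0.14, 0, 0, 0, 0.6, 0, 0, -0.15, 0, 0, 0, 0.6, 0, 0, -0.15, 0, 0, 0, 0.6])

```text
t: 12.88
tool_pos: [0.5874, -0.0692, 0.184]
orientation: [-0.429, 3.11, -0.001]
force: [-0.2, -0.0, -1.5]
opening: 0.0558
gripper_force: 0.0
```

```bash
python3 m.py e .02 .003
```

```text
12.875 [ 0.58737795 -0.06915498  0.1840059 ] [-0.16154834 -0.00757527 -1.52433012] [ 0.05199527 -0.19832525 -0.00766883] 0.05580071698794832
shift [0.1127 0.0008 0.1498] turn [-0.0011  0.0022  0.0002] deg 0.1 q [-0.2   0.13  1.57  0.    1.44 -2.05] t 12.875
top 67 [581.9 -69.8] [40.9 29.9] 14.2 z [0.0046 0.0069 0.0104] gate x -0.0936 -0.0524 gate y [-0.0136  0.0117  0.0157]
scene 271 [681.6 -45.9] [37.3 35.5] 15.1 z [0.005  0.0089 0.0115] gate x 0.0104 0.0478 gate y [-0.0165 -0.0003  0.0142]
```

View pics/scenee.png

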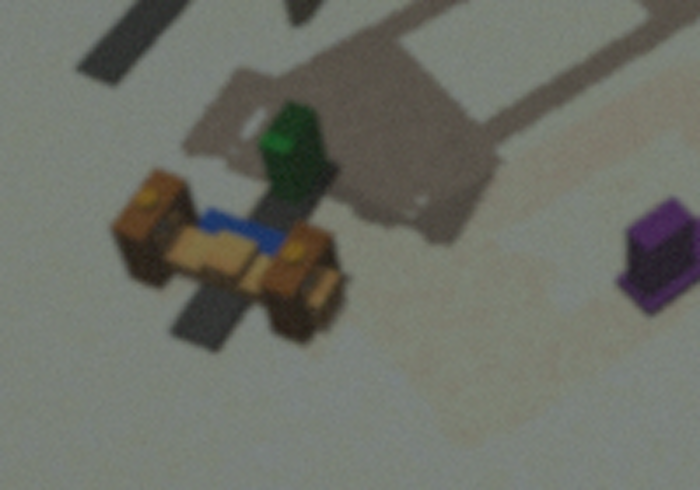

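The gauge lies flat under the stick, with its nose out behind at (205,320) and its grip standing free at (290,150). The yellow gauge's blade is where it was.

```bash
python3 -c "
from plant import robot
print(robot.close_job())"
```

```text
the job is handed in; nothing more can be done
None
```

The green gauge lies flat under the gate's stick, its nose about 48 mm past the stick's middle; it is released, the arm is clear, and the job was handed in at about 13 s with the yellow and purple gauges untouched.

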